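# Clamp the paper roll with the travelling feed knob

## Task

Stand the white paper roll upright on the bed of the roll clamp, between the sliding pad and the vee block, and let go of it. Then wind the black knob clockwise, following it as it travels along with its carriage, until the pad has pushed the roll home into the vee and holds it snugly, with a squeeze of about 11 N and never over 25 N, which would crush the paper core. Leave everything else on the desk where it is.

Things in the scene. Friction and masses are not known exactly. Their poses are not given: they have to be found in the camera images.
- till_roll: the white paper roll, a solid upright cylinder 58 mm in diameter and 57 mm high, about 0.1 kg, loose on the desk to the right of the clamp; origin at the centre of its underside, z up along its axis
- clamp: the roll clamp, fixed to the desk: grey base plate 100 (x) by 290 (y) by 14 mm thick, origin on its underside at desk level, yaw varies. Its own +y is the feed direction: carriage with knob at the -y end, then the open bed (black rubber, top 14 mm above the desk), then the vee block. At the start the pad's face is at y = +12 to +19 mm and the knob axis at y = -57 mm in this frame, both on x = 0
- vee_block: slippery polished aluminium vee block on the clamp's base, 62 mm wide, 46 mm high, its 120 degree vee open towards the pad (-y), axes as the clamp's; its place along the base varies by 12 mm. Origin at its underside, on the base plate. With the roll home, the vee stays more than 12 mm in +y from the roll's centre line, so fingers can hold the roll across x
- vee_seat (a point): point on the bed (14 mm above the desk) where the centre of the roll's underside is when the roll is fully home in the vee; 45 mm in -y from the origin of the vee block, axes as the clamp's. At the start there are 15 to 34 mm more between pad and vee than the roll needs
- carriage: blue carriage sliding on two rails along the clamp's +y (45 mm travel); origin at the clamp's origin at the start. Top 43 mm above the desk. In front a rubber-faced pad 44 mm wide, 20 to 60 mm above the desk, on a stem screwed out 0 to 7 mm (differs each time, not reported: feel for contact); it is sprung, 8 N a mm, at most 5 mm. The drive holds by itself: the carriage stays where it is left
- knob_grip (a point): the point to grip on the knob: on its vertical axis, 76 mm above the desk. The knob is a black fluted cylinder 40 mm in diameter, 58 to 88 mm above the desk, with a white line on top; it can be gripped at any angle, stands on the carriage and travels with it
- feed_knob (a joint): angle of the knob, 0 at the start, growing as it turns clockwise seen from above, up to 3.75 rad. Each radian moves carriage, knob and pad together 12 mm in the clamp's +y (rack and pinion, no play). Turning takes about 0.25 N m against steady friction; each newton of squeeze on the roll adds 0.012 N m (11 N: 0.13 N m more)
- date_stamp: red and black date stamp, 34x52x78 mm, to the left; bystander, not to be moved; origin at the centre of its underside
- capsule_0: black bottle capsule, 34 mm wide, 60 mm high, to the left of the clamp; bystander, not to be moved; origin at the centre of its underside
- capsule_tower (a point): foot of a tall fixed tower of black bottle capsules, 70 mm wide, rising about a metre and leaning away to the left and back; arm and gripper must keep clear of it. More bottles stand behind and left of it, and a pale bottle behind the clamp; a tasting glass stands far right
Not all that is in view belongs to the job. Leave any green look-alike of the till_roll alone.

How it is judged:
By the outcome, as a careful person would: the job done as asked, in the order asked, and still so for the second after the job is handed in, with the robot touching nothing.
It also fails if it takes over 72 s, if anything falls off the work surface, if the arm or the gripper's body presses on something with over 40 N, if the wrist force passes 120 N, or if a joint passes its speed limit or range.

## Robot

A 6-joint arm with a two-finger parallel gripper is mounted at the origin on a cart in front of the work surface, level with it; the furniture and walls round the work are solid. World frame = base frame: x ahead of the robot, y to its left, z up, the work surface at z = 0. Lengths are in m, angles in rad, forces in N, time in s.
With the tool pointing down it reaches from about 0.35 to 0.775 m from the base axis. Payload 7.3 kg.
Tool frame: the origin (TCP) lies at the centre of the arm's flange, where the gripper is bolted on; the fingertips stand 178 mm ahead of it and the grasp point (between the pads) lies 159 mm ahead of it; z points along the fingers, y is the line along which they close (so a half turn about z gives the same grasp; the last joint's range is limited). The gripper opens to 92 mm and grips with 3 to 60 N. Pads are 19 mm wide; open, the fingers measure 130 mm over their backs; the gripper's body (75 mm by 190 mm) begins 47 mm behind the grasp point.
Start: joints at [1.172, 0.342, 1.524, -0, 1.275, -0.146], TCP at [0.131, 0.508, 0.405] pointing down, gripper open.
Joint ranges: [-2.53, 2.53], [-0.77, 2.02], [0.04, 2.7], [-1, 4.14], [0.28, 2.66], [-3.11, 3.11]. Speed limits (rad/s): [2.57, 2.57, 3.14, 3.14, 3.14, 3.14].

## Interface

Orientations are given as [roll, pitch, yaw] about the fixed x, y, z axes, in that order (R = Rz(yaw) Ry(pitch) Rx(roll)).
In Python, from cell import robot gives the robot as it stands.
- The arm moves only by the shell command python3 -m pendant 'ROWS' [OPENING] [FORCE]. ROWS is a JSON list of rows, 1 to 8 of them, each of 6 numbers: dx, dy, dz in m, then a rotation vector rx, ry, rz in rad; each row shifts and turns the commanded pose from where the row before left it, along the tool's axes as they then stand; what a row does not reach is not made up. A row lasts 1/12 s, in which the tool goes at most 0.0417 m and 0.125 rad, less where a joint would pass 70% of its speed; a pose out of reach is approached as far as the arm can. OPENING is the finger opening in m, set as the command begins (- or left out keeps the last). The fingers move at their own pace and stop on an object; FORCE is the grip in N (left out, the last holds). Time passes only in rows, so rows that do not move let the fingers close. It prints the time, the measured TCP pose, the force, the opening and the grip force at its end. Input that does not fit is refused with a message, and nothing moves.
- robot.observe(): the state, without advancing time (a new reading comes with each control period).
- robot.read_camera(name): name is "side" or "top"; returns a dict with "image" (480x640x3 uint8, red, green, blue), "fx", "fy", "cx", "cy" (pixels), "pose" (4x4, takes a point from camera to world coordinates). Camera axes: x right, y down, z forward; pixel columns grow to the right and rows downward; lengths in m; the calibration is good to about 2 mm. A picture is of the moment at which its call begins. There is no depth.
- robot.hand_in(): hands the job in; it is judged then, once.
The state is a dict: "time": time; "qpos": joint angles; "qvel": joint speeds; "joint_efforts": joint torques, N m; "tool_pos": TCP position; "tool_rot": TCP orientation; "contact_force": force on the tool from outside, world axes, zero at the start; "torque": the same for the moment, N m; "opening": finger opening in m; "grip_force": force on a finger pad.
Only numpy, scipy, OpenCV 4.12 (cv2) and the standard library are available. Lean on these libraries where they do the work, as an engineer would, in place of code of your own. Each camera call takes 0.05 s, during which the arm holds its last target. There are 200 camera calls.

## Working session

There is one attempt and no reset: what is moved stays moved. The work goes in short steps, Python scripts to look and compute and a shell command to move; the robot and the scene stay as the last step left them, time stands still between calls to the robot, and variables do not carry over. Pictures are saved under pics/ and viewed, at most 10 in all, crops included, and the job is handed in when it is done.

```bash
mkdir -p pics; ls; python3 - <<'E'
from cell import robot
import cv2,numpy as np
np.set_printoptions(precision=4,suppress=True)
for n in("side","top"):
    c=robot.read_camera(n); cv2.imwrite(f"pics/{n}0.png",c["image"][:,:,::-1]); print(n,c["fx"],c["fy"],c["cx"],c["cy"]);print(c["pose"])
s=robot.observe();print(s)
E
```

```text
pics
side 480.6051060397706 480.6051060397706 315.8557515871316 236.11849392296958
[[-0.9936 -0.0718  0.0871  0.3871]
 [-0.1129  0.6511 -0.7505  0.8424]
 [-0.0028 -0.7556 -0.6551  0.8826]
 [ 0.      0.      0.      1.    ]]
top 473.474906242022 473.474906242022 318.50778904943616 242.1057341014318
[[-0.0228 -0.9955  0.0923  0.3857]
 [-0.9997  0.0224 -0.0057 -0.0668]
 [ 0.0036 -0.0924 -0.9957  1.1619]
 [ 0.      0.      0.      1.    ]]
{'time': 0.1, 'qpos': array([ 1.172 ,  0.3426,  1.5249, -0.0001,  1.2754, -0.146 ]), 'qvel': array([ 0.0016,  0.0001, -0.0032, -0.0004, -0.0017, -0.0002]), 'joint_efforts': array([  0.001 , -43.2005, -24.4694,   0.0718,   0.0526,  -0.0001]), 'tool_pos': array([0.1312, 0.5082, 0.4041]), 'tool_rot': array([-3.1402, -0.0001,  2.8888]), 'contact_force': array([-0.0816, -0.296 ,  0.778 ]), 'torque': array([ 0.0144,  0.0177, -0.0591]), 'grip_force': 0.0, 'opening': 0.09184566052079482}
```

View pics/side0.png

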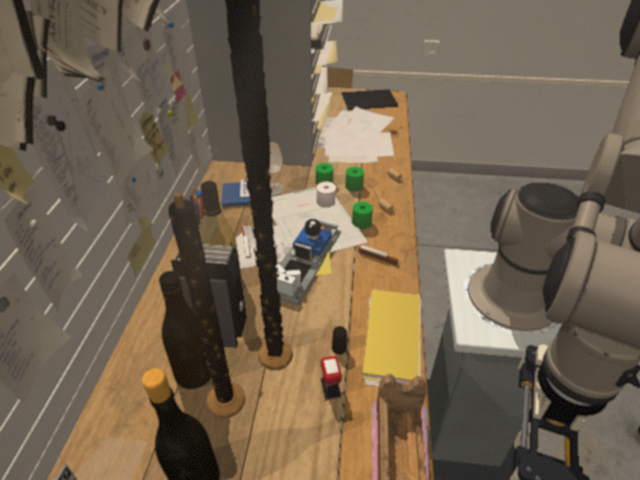

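View pics/top0.png

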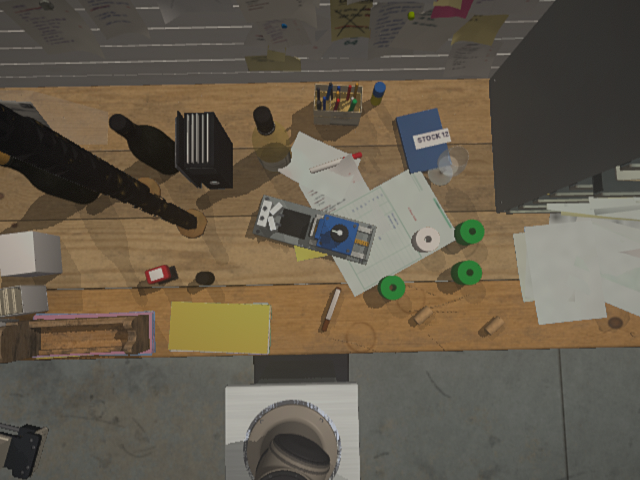

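The side view shows the clamp at about (305,262), the white roll at (326,193) and green look-alikes around it. In the top view the vee is at (275,215), the knob at (338,233) and the roll at (427,239). I'll zoom in on both.

```bash
python3 - <<'E'
import cv2
a=cv2.imread("pics/top0.png")[185:275,245:445];cv2.imwrite("pics/topc.png",cv2.resize(a,None,fx=4,fy=4,interpolation=cv2.INTER_CUBIC))
a=cv2.imread("pics/side0.png")[175:310,260:390];cv2.imwrite("pics/sidec.png",cv2.resize(a,None,fx=4.4,fy=4.4,interpolation=cv2.INTER_CUBIC))
E
```

```text
(no output)
```

View pics/topc.png

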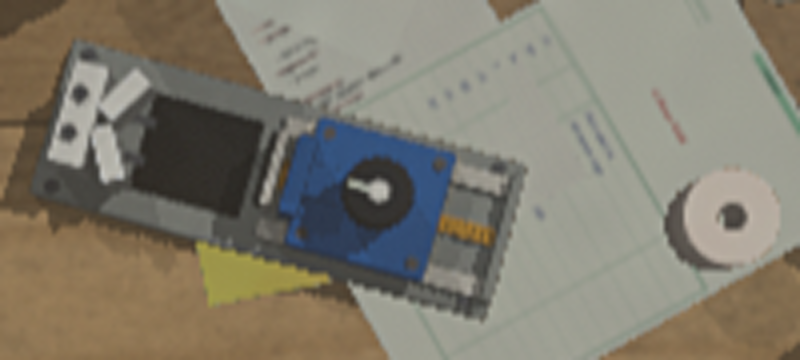

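View pics/sidec.png

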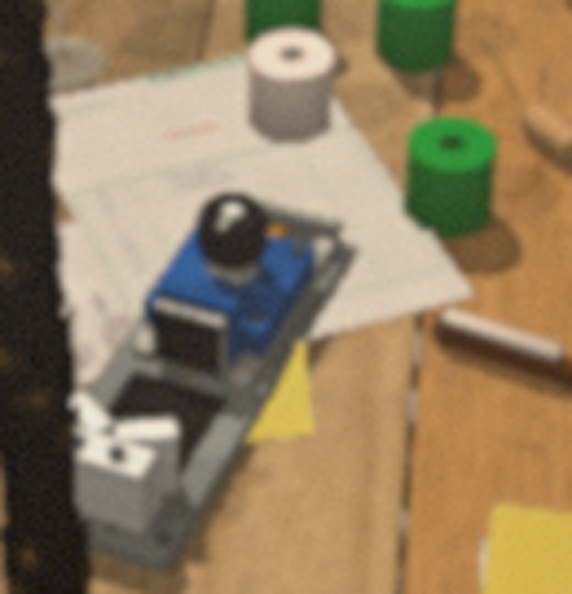

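The crops show the plate corners in the top crop at (75,40), (525,160), (487,320) and (33,197). The knob top is at (379,193), the roll hole at (733,216) and the vee plate at (48..110, 60..168). In the side crop the roll hole is at (292,54) and the knob top at (232,212).

```bash
cat > h.py <<'E'
import cv2,numpy as np
from cell import robot
np.set_printoptions(precision=4,suppress=True)
C={n:robot.read_camera(n) for n in("side","top")}
def ray(n,u):
    c=C[n];d=np.array([(u[0]-c["cx"])/c["fx"],(u[1]-c["cy"])/c["fy"],1]);return c["pose"][:3,3],c["pose"][:3,:3]@d
def onz(n,u,z):
    o,d=ray(n,u);return o+d*(z-o[2])/d[2]
def tri(ut,us):
    A=[];b=[]
    for n,u in(("top",ut),("side",us)):
        o,d=ray(n,u);d=d/np.linalg.norm(d);P=np.eye(3)-np.outer(d,d);A.append(P);b.append(P@o)
    x,r,_,_=np.linalg.lstsq(np.vstack(A),np.hstack(b),rcond=None);return x,np.sqrt(r)
def proj(n,p):
    c=C[n];q=c["pose"][:3,:3].T@(np.asarray(p)-c["pose"][:3,3]);return np.array([c["fx"]*q[0]/q[2]+c["cx"],c["fy"]*q[1]/q[2]+c["cy"]])
T=lambda x,y:((x+.5)/4-.5+245,(y+.5)/4-.5+185)
S=lambda x,y:((x+.5)/4.4-.5+260,(y+.5)/4.4-.5+175)
E
python3 - <<'E'
from h import *
print("roll tri",tri(T(733,216),S(292,54)), onz("top",T(733,216),.057),onz("side",S(292,54),.057))
print("knob tri",tri(T(379,193),S(232,212)), onz("top",T(379,193),.088))
co=[onz("top",T(*p),.014) for p in((75,40),(525,160),(487,320),(33,197))]
for p in co:print("corner",p)
print([np.linalg.norm(co[i]-co[(i+1)%4])for i in range(4)])
y=(co[0]+co[3]-co[1]-co[2]);yaw=np.arctan2(-y[0],y[1]);cen=np.mean(co,0);print("yaw",yaw,"cen",cen)
R=np.array([[np.cos(yaw),-np.sin(yaw)],[np.sin(yaw),np.cos(yaw)]])
L=lambda p:R.T@(p-cen)[:2]
print("knob",L(onz("top",T(379,193),.088)))
for p in((78,60),(48,158),(80,168),(110,68),(150,80),(125,180)):print("vee",L(onz("top",T(*p),.06)))
print("pad",L(onz("top",T(272,118),.06)),L(onz("top",T(262,205),.06)))
print("padside",[L(onz("side",S(*p),.06)) for p in((158,299),(228,318))])
print("tower",onz("top",(190,222),0),"stamp",onz("top",(160,275),.07),"caps",onz("top",(204,278),.06))
for g in((469,232),(466,272),(391,288)):print("green",onz("top",g,.057))
E
```

```text
roll tri (array([ 0.4915, -0.3301,  0.0561]), array([0.0012])) [ 0.4905 -0.3299  0.057 ] [ 0.4922 -0.329   0.057 ]
knob tri (array([ 0.5067, -0.121 ,  0.0869]), array([0.0018])) [ 0.5053 -0.121   0.088 ]
corner [0.6122 0.0594 0.014 ]
corner [ 0.5318 -0.2145  0.014 ]
corner [ 0.4346 -0.1881  0.014 ]
corner [0.5158 0.0862 0.014 ]
[np.float64(0.28547112104876216), np.float64(0.10070305561102624), np.float64(0.2860540324361307), np.float64(0.10006350344260417)]
yaw -0.28662785485029374 cen [ 0.5236 -0.0642  0.014 ]
knob [-0.0015 -0.0596]
vee [0.0317 0.1313]
vee [-0.0289  0.1325]
vee [-0.0297  0.1128]
vee [0.032  0.1119]
vee [0.0313 0.0872]
vee [-0.0296  0.0855]
pad [0.0283 0.012 ] [-0.0229  0.0042]
padside [array([0.0225, 0.0014]), array([-0.0218,  0.0008])]
tower [0.5504 0.2431 0.    ] stamp [0.4192 0.293  0.07  ] caps [0.4102 0.1943 0.06  ]
green [ 0.504  -0.4273  0.057 ]
green [ 0.4104 -0.4154  0.057 ]
green [ 0.3772 -0.2391  0.057 ]
```

```bash
cat > d.py <<'E'
# delta from the measured pose to a target (x y z yaw), in tool axes
import sys,numpy as np
from cell import robot
from scipy.spatial.transform import Rotation as Ro
np.set_printoptions(precision=4,suppress=True)
s=robot.observe();x,y,z,w=map(float,sys.argv[1:5])
R=Ro.from_euler("xyz",s["tool_rot"]);G=Ro.from_euler("xyz",[np.pi,0,w])
print("d",R.inv().apply(np.array([x,y,z])-s["tool_pos"]),"rot",(R.inv()*G).as_rotvec(),"q",s["qpos"],"t",s["time"])
E
python3 -m pendant '[[0,0,0,0,0,0.1235],[0,0,0,0,0,0.1235],[0,0,0,0,0,0.1235],[0,0,0,0,0,0.1235],[0,0,0,0,0,0.1235],[0,0,0,0,0,0.1235],[0,0,0,0,0,0.1235]]' 0.092 20
python3 -m pendant '[[0,0,0,0,0,0.1235],[0,0,0,0,0,0.1235],[0,0,0,0,0,0.1235],[0,0,0,0,0,0.1235],[0,0,0,0,0,0.1235],[0,0,0,0,0,0.1235]]'
python3 -m pendant '[[-0.0288,0.0269,0,0,0,0],[-0.0288,0.0269,0,0,0,0],[-0.0288,0.0269,0,0,0,0],[-0.0288,0.0269,0,0,0,0],[-0.0288,0.0269,0,0,0,0],[-0.0288,0.0269,0,0,0,0],[-0.0288,0.0269,0,0,0,0]]'
python3 -m pendant '[[-0.0288,0.0269,0,0,0,0],[-0.0288,0.0269,0,0,0,0],[-0.0288,0.0269,0,0,0,0],[-0.0288,0.0269,0,0,0,0],[-0.0288,0.0269,0,0,0,0],[-0.0288,0.0269,0,0,0,0]]'
python3 d.py 0.491 -0.3295 0.33 1.284
```

```text
time: 0.78
tool_pos: [0.1312, 0.5083, 0.4045]
tool_rot: [-3.141, 0.0, 2.018]
contact_force: [0.2, 0.3, -0.6]
opening: 0.0915
grip_force: 0.0
time: 1.28
tool_pos: [0.1313, 0.5083, 0.4045]
tool_rot: [-3.142, 0.0, 1.277]
contact_force: [-0.7, -1.0, 0.1]
opening: 0.0919
grip_force: 0.0
time: 1.87
tool_pos: [0.2548, 0.2599, 0.4047]
tool_rot: [3.141, -0.0, 1.284]
contact_force: [1.4, 1.3, 0.0]
opening: 0.0916
grip_force: 0.0
time: 2.37
tool_pos: [0.3607, 0.0482, 0.4049]
tool_rot: [3.141, -0.0, 1.283]
contact_force: [0.3, -0.4, 0.0]
opening: 0.092
grip_force: 0.0
d [-0.3252  0.2321  0.0749] rot [ 0.0006 -0.0004 -0.001 ] q [-0.0789  0.04    1.91    0.0002  1.1909  0.2088] t 2.3667
```

```bash

python3 -m pendant '[[-0.0325,0.0232,0.0075,0,0,0],[-0.0325,0.0232,0.0075,0,0,0],[-0.0325,0.0232,0.0075,0,0,0],[-0.0325,0.0232,0.0075,0,0,0],[-0.0325,0.0232,0.0075,0,0,0]]'
python3 -m pendant '[[-0.0325,0.0232,0.0075,0,0,0],[-0.0325,0.0232,0.0075,0,0,0],[-0.0325,0.0232,0.0075,0,0,0],[-0.0325,0.0232,0.0075,0,0,0],[-0.0325,0.0232,0.0075,0,0,0],[0,0,0,0,0,0],[0,0,0,0,0,0]]'
python3 d.py 0.491 -0.3295 0.194 1.284
```

```text
time: 2.78
tool_pos: [0.4257, -0.1407, 0.3668]
tool_rot: [3.141, -0.0, 1.283]
contact_force: [0.9, 0.6, 1.5]
opening: 0.0916
grip_force: 0.0
time: 3.37
tool_pos: [0.4907, -0.3291, 0.3278]
tool_rot: [-3.139, -0.001, 1.281]
contact_force: [0.2, -0.3, 0.1]
opening: 0.0916
grip_force: 0.0
d [-0.0004  0.0007  0.1338] rot [-0.0023 -0.0012 -0.0032] q [-0.7205  0.5291  1.4457  0.0001  1.1694 -0.4305] t 3.3667
```

```bash

python3 -m pendant '[[0,0.0005,0.03,0,0,0],[0,0,0.03,0,0,0],[0,0,0.03,0,0,0],[0,0,0.025,0,0,0],[0,0,0.0185,0,0,0],[0,0,0,0,0,0]]'
python3 -m pendant '[[0,0,0,0,0,0],[0,0,0,0,0,0],[0,0,0,0,0,0],[0,0,0,0,0,0],[0,0,0,0,0,0],[0,0,0,0,0,0]]' 0.04 20
python3 - <<'E'
from h import *
a=C["top"]["image"][185:275,245:445,::-1];a=cv2.resize(a,None,fx=4,fy=4)
cv2.imwrite("pics/grasp.png",a)
cen=np.array([.5236,-.0642]);w=-.2866
R=np.array([[np.cos(w),-np.sin(w)],[np.sin(w),np.cos(w)]])
print("place",cen+R@[-.0005,.058],"knob",cen+R@[-.001,-.0593])
s=robot.observe();print(s["grip_force"],s["opening"])
E
python3 d.py 0.5396 -0.0085 0.3 1.284
```

```text
time: 3.87
tool_pos: [0.4901, -0.3254, 0.1928]
tool_rot: [-3.135, -0.003, 1.284]
contact_force: [-1.1, 1.0, 1.2]
opening: 0.092
grip_force: 0.0
time: 4.37
tool_pos: [0.4914, -0.3275, 0.1971]
tool_rot: [3.14, 0.0, 1.283]
contact_force: [-0.2, 1.0, 4.6]
opening: 0.0578
grip_force: 20.0
place [ 0.5395 -0.0084] knob [ 0.5059 -0.1208]
20.001757442951202 0.05815506429448386
d [ 0.3196 -0.0441 -0.1031] rot [ 0.0011  0.0004 -0.0007] q [-0.7177  0.6882  1.5698  0.0002  0.8825 -0.4303] t 4.4667
```

```bash

python3 -m pendant '[[0,0,-0.015,0,0,0],[0,0,-0.03,0,0,0],[0,0,-0.04,0,0,0],[0,0,-0.035,0,0,0],[0,0,0,0,0,0]]'
python3 -m pendant '[[0.02,-0.0028,0,0,0,0],[0.04,-0.0055,0,0,0,0],[0.04,-0.0055,0,0,0,0],[0.04,-0.0055,0,0,0,0],[0.04,-0.0055,0,0,0,0]]'
python3 -m pendant '[[0.04,-0.0055,0,0,0,0],[0.04,-0.0055,0,0,0,0],[0.04,-0.0055,0,0,0,0],[0.02,-0.0028,0,0,0,0],[0,0,0,0,0,0],[0,0,0,0,0,0]]'
python3 d.py 0.5395 -0.0084 0.211 1.284
python3 - <<'E'
from h import *
a=C["top"]["image"][170:270,235:405,::-1];a=cv2.resize(a,None,fx=4,fy=4,interpolation=cv2.INTER_CUBIC)
b=C["side"]["image"][200:310,260:390,::-1];b=cv2.resize(b,None,fx=4,fy=4,interpolation=cv2.INTER_CUBIC)
cv2.imwrite("pics/over_s.png",b)
E
```

```text
time: 4.88
tool_pos: [0.4925, -0.3284, 0.3236]
tool_rot: [3.13, 0.005, 1.283]
contact_force: [2.3, -1.0, -0.9]
opening: 0.0576
grip_force: 20.0
time: 5.3
tool_pos: [0.5182, -0.1462, 0.3156]
tool_rot: [-3.141, -0.0, 1.282]
contact_force: [1.8, 0.2, -0.8]
opening: 0.0579
grip_force: 20.0
time: 5.8
tool_pos: [0.5396, -0.007, 0.3156]
tool_rot: [-3.141, 0.0, 1.286]
contact_force: [-0.1, -0.2, -2.5]
opening: 0.0576
grip_force: 20.0
d [-0.0013  0.0004  0.1046] rot [-0.0009  0.0003  0.002 ] q [-0.155   0.4556  1.6118 -0.0002  1.0751  0.1299] t 5.8
```

View pics/over_s.png

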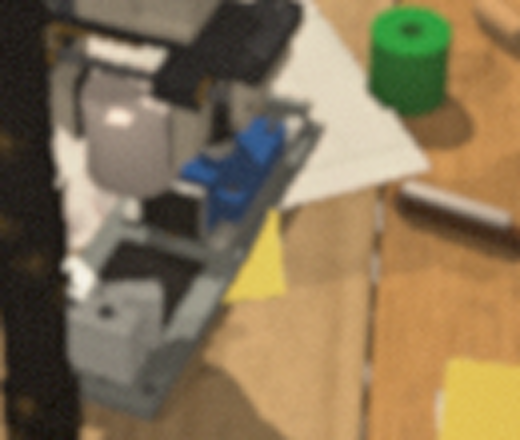

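The roll is held upright over the bed, at crop (128,130), and clear of the pad and vee. Lowering now.

```bash

python3 -m pendant '[[-0.001,0,0.02,0,0,0],[0,0,0.03,0,0,0],[0,0,0.025,0,0,0],[0,0,0.015,0,0,0],[0,0,0.008,0,0,0],[0,0,0,0,0,0],[0,0,0,0,0,0]]'
python3 -m pendant '[[0,0,0.0015,0,0,0],[0,0,0.0015,0,0,0],[0,0,0,0,0,0],[0,0,0,0,0,0]]'
python3 d.py 0.5395 -0.0084 0.211 1.284
```

```text
time: 6.48
tool_pos: [0.5397, -0.0099, 0.2185]
tool_rot: [3.141, -0.0, 1.282]
contact_force: [0.4, 0.5, -0.2]
opening: 0.0576
grip_force: 20.0
time: 6.82
tool_pos: [0.5396, -0.009, 0.2158]
tool_rot: [3.141, -0.0, 1.283]
contact_force: [-0.8, -0.4, -1.0]
opening: 0.0575
grip_force: 20.0
d [ 0.0006 -0.0003  0.0048] rot [ 0.0011 -0.0002 -0.0007] q [-0.1588  0.5905  1.7091  0.0001  0.8409  0.1285] t 6.8167
```

```bash

python3 -m pendant '[[0,0,0.0015,0,0,0],[0,0,0.0015,0,0,0],[0,0,0,0,0,0],[0,0,0,0,0,0]]'
python3 -m pendant '[[0,0,0.001,0,0,0],[0,0,0.001,0,0,0],[0,0,0,0,0,0],[0,0,0,0,0,0]]'
```

```text
time: 7.15
tool_pos: [0.5394, -0.009, 0.2121]
tool_rot: [-3.141, -0.0, 1.283]
contact_force: [0.2, -0.1, -1.0]
opening: 0.0578
grip_force: 20.0
time: 7.48
tool_pos: [0.5395, -0.009, 0.211]
tool_rot: [3.141, -0.0, 1.283]
contact_force: [-3.4, 0.6, 6.8]
opening: 0.058
grip_force: 20.0
```

```bash

python3 -m pendant '[[0,0,0,0,0,0],[0,0,0,0,0,0],[0,0,0,0,0,0],[0,0,0,0,0,0],[0,0,0,0,0,0]]' 0.09 20
python3 -m pendant '[[0,0,-0.01,0,0,0],[0,0,-0.03,0,0,0],[0,0,-0.04,0,0,0],[0,0,-0.03,0,0,0],[0,0,0,0,0,0]]' 
python3 d.py 0.5059 -0.1208 0.30 1.284
```

```text
time: 7.9
tool_pos: [0.5394, -0.009, 0.2101]
tool_rot: [-3.141, -0.0, 1.283]
contact_force: [-0.9, -0.9, -0.0]
opening: 0.0866
grip_force: 0.0
time: 8.32
tool_pos: [0.5409, -0.0092, 0.3273]
tool_rot: [3.13, -0.002, 1.283]
contact_force: [1.7, 0.2, 0.6]
opening: 0.0902
grip_force: 0.0
d [-0.117  -0.0022  0.027 ] rot [ 0.0121 -0.0017 -0.0006] q [-0.1587  0.4416  1.5987  0.0002  1.0892  0.1286] t 8.3167
```

```bash

python3 -m pendant '[[-0.039,-0.0007,0,0,0,0],[-0.039,-0.0007,0,0,0,0],[-0.039,-0.0008,0,0,0,0],[0,0,0,0,0,-0.12],[0,0,0,0,0,-0.12],[0,0,0,0,0,-0.12],[0,0,0,0,0,-0.12],[0,0,0,0,0,-0.12]]' 0.062 20
python3 -m pendant '[[0,0,0,0,0,-0.12],[0,0,0,0,0,-0.12],[0,0,0,0,0,-0.12],[0,0,0,0,0,-0.12],[0,0,0,0,0,-0.12],[0,0,0,0,0,-0.12],[0,0,0,0,0,-0.12],[0,0,0,0,0,-0.12]]'
python3 d.py 0.5059 -0.1208 0.235 2.844
python3 - <<'E'
from h import *
a=C["top"]["image"][170:290,225:405,::-1];a=cv2.resize(a,(540,360),interpolation=cv2.INTER_CUBIC)
b=C["side"]["image"][200:310,260:350,::-1];b=cv2.resize(b,(295,360),interpolation=cv2.INTER_CUBIC)
cv2.imwrite("pics/placed.png",np.hstack([a,b])[:,:800])
E
```

```text
time: 8.98
tool_pos: [0.504, -0.1208, 0.3204]
tool_rot: [3.142, -0.0, 1.889]
contact_force: [-0.2, -0.5, -0.0]
opening: 0.0622
grip_force: 0.0
time: 9.65
tool_pos: [0.504, -0.1206, 0.3204]
tool_rot: [3.141, -0.0, 2.849]
contact_force: [0.3, 0.1, -0.1]
opening: 0.0621
grip_force: 0.0
d [-0.0019  0.0003  0.0854] rot [ 0.0001 -0.      0.0052] q [-0.3828  0.4145  1.6657  0.0001  1.0613 -1.6613] t 9.65
```

View pics/placed.png

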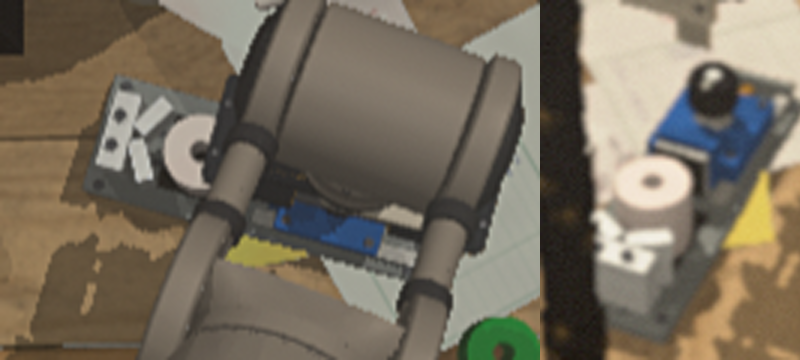

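The roll stands upright on the bed, with its hole at (200,150) in the top part, centred between the pad and vee. Next I descend on the knob and grip it.

```bash

python3 -m pendant '[[-0.0019,0,0.025,0,0,0.005],[0,0,0.03,0,0,0],[0,0,0.02,0,0,0],[0,0,0.0104,0,0,0],[0,0,0,0,0,0],[0,0,0,0,0,0]]'
python3 -m pendant '[[0,0,0,0,0,0],[0,0,0,0,0,0],[0,0,0,0,0,0],[0,0,0,0,0,0],[0,0,0,0,0,0],[0,0,0,0,0,0]]' 0.02 45
python3 - <<'E'
from h import *
for i in range(3):
    s=robot.observe();print(s["tool_pos"],s["contact_force"],s["torque"],s["opening"],s["grip_force"]);robot.read_camera("top")
E
```

```text
time: 10.25
tool_pos: [0.5061, -0.1212, 0.2349]
tool_rot: [3.141, -0.0, 2.836]
contact_force: [-0.6, 0.4, -0.8]
opening: 0.062
grip_force: 0.0
time: 10.75
tool_pos: [0.5061, -0.1212, 0.2353]
tool_rot: [3.142, 0.001, 2.838]
contact_force: [0.1, 0.2, 3.1]
opening: 0.0391
grip_force: 45.0
[ 0.5061 -0.1212  0.2353] [-0.5172  0.8172  5.3366] [ 0.0564  0.0541 -0.0117] 0.039419426926425194 45.00086009502411
[ 0.5061 -0.1212  0.2352] [-0.912   1.0445  5.8333] [ 0.1026  0.0635 -0.0535] 0.03929706539157359 45.00137507915497
[ 0.5061 -0.1212  0.2352] [0.0362 0.7114 4.9154] [ 0.1285  0.0974 -0.0737] 0.039466810491679286 45.00115513801575
```

```bash
cat > m.py <<'E'
from h import *
s=robot.observe();w=s["tool_rot"][2];print("yaw",w,"turned",round((2.838-w)%6.283,3),"Tz %.3f"%s["torque"][2],"F",s["contact_force"],"open",s["opening"],"along %.4f"%((s["tool_pos"][:2]-[.5061,-.1212])@[.2827,.9592]),"x %.4f"%((s["tool_pos"][:2]-[.5061,-.1212])@[.9592,-.2827]),"t",s["time"])
E
python3 -c "
from math import *
for k in range(34):
  b=1.554-.1*k-.05;print(k,'[%.5f,%.5f,0,0,0,0.1]'%(.0012*cos(b),.0012*sin(b)),end=' ')"
```

```text
0 [0.00008,0.00120,0,0,0,0.1] 1 [0.00020,0.00118,0,0,0,0.1] 2 [0.00032,0.00116,0,0,0,0.1] 3 [0.00043,0.00112,0,0,0,0.1] 4 [0.00054,0.00107,0,0,0,0.1] 5 [0.00064,0.00101,0,0,0,0.1] 6 [0.00074,0.00094,0,0,0,0.1] 7 [0.00083,0.00086,0,0,0,0.1] 8 [0.00091,0.00078,0,0,0,0.1] 9 [0.00099,0.00068,0,0,0,0.1] 10 [0.00105,0.00058,0,0,0,0.1] 11 [0.00110,0.00047,0,0,0,0.1] 12 [0.00114,0.00036,0,0,0,0.1] 13 [0.00118,0.00024,0,0,0,0.1] 14 [0.00119,0.00012,0,0,0,0.1] 15 [0.00120,0.00000,0,0,0,0.1] 16 [0.00119,-0.00012,0,0,0,0.1] 17 [0.00118,-0.00023,0,0,0,0.1] 18 [0.00115,-0.00035,0,0,0,0.1] 19 [0.00111,-0.00046,0,0,0,0.1] 20 [0.00106,-0.00057,0,0,0,0.1] 21 [0.00099,-0.00067,0,0,0,0.1] 22 [0.00092,-0.00077,0,0,0,0.1] 23 [0.00084,-0.00086,0,0,0,0.1] 24 [0.00075,-0.00094,0,0,0,0.1] 25 [0.00065,-0.00101,0,0,0,0.1] 26 [0.00055,-0.00107,0,0,0,0.1] 27 [0.00044,-0.00112,0,0,0,0.1] 28 [0.00033,-0.00115,0,0,0,0.1] 29 [0.00021,-0.00118,0,0,0,0.1] 30 [0.00009,-0.00120,0,0,0,0.1] 31 [-0.00003,-0.00120,0,0,0,0.1] 32 [-0.00015,-0.00119,0,0,0,0.1] 33 [-0.00027,-0.00117,0,0,0,0.1]
```

```bash

python3 -m pendant '[[0.0001,0.0012,0,0,0,0.1],[0.0002,0.0012,0,0,0,0.1],[0.0003,0.0012,0,0,0,0.1],[0.0004,0.0011,0,0,0,0.1]]' >/dev/null; python3 m.py
python3 -m pendant '[[0.0005,0.0011,0,0,0,0.1],[0.0006,0.001,0,0,0,0.1],[0.0007,0.0009,0,0,0,0.1],[0.0008,0.0009,0,0,0,0.1]]' >/dev/null; python3 m.py
python3 -m pendant '[[0.0009,0.0008,0,0,0,0.1],[0.001,0.0007,0,0,0,0.1],[0.00105,0.0006,0,0,0,0.1],[0.0011,0.0005,0,0,0,0.1]]' > /dev/null; python3 m.py
```

```text
yaw 2.4370699839866403 turned 0.401 Tz -0.277 F [-0.4865 -1.5558  5.6081] open 0.039264957658062705 along 0.0048 x -0.0001 t 11.4333
yaw 2.0378697464284503 turned 0.8 Tz -0.245 F [-0.2759 -1.4948  6.0655] open 0.03914280168631374 along 0.0095 x -0.0001 t 11.8667
yaw 1.6378263447510806 turned 1.2 Tz -0.267 F [ 0.1506 -2.1973  5.8165] open 0.03950535572839624 along 0.0142 x -0.0002 t 12.3
```

```bash
cat > m.py <<'E'
import numpy as np
from cell import robot
np.set_printoptions(precision=3,suppress=True)
T=[]
for i in range(4): s=robot.observe();T.append(np.r_[s["torque"][2],s["contact_force"]]);robot.read_camera("top")
w=s["tool_rot"][2];e=s["tool_pos"][:2]-[.5061,-.1212]
print("turned %.3f"%((2.838-w)%6.283),"Tz,F",np.mean(T,0),"sd %.3f"%np.std(T,0)[0],"along %.4f x %.4f"%(e@[.2827,.9592],e@[.9592,-.2827]),"t %.1f"%s["time"])
E
python3 m.py
python3 -m pendant '[[0.0012,0.00036,0,0,0,0.1]]' >/dev/null; python3 m.py
python3 -m pendant '[[0.0012,0.00024,0,0,0,0.1]]' >/dev/null; python3 m.py
python3 -m pendant '[[0.0012,0.00012,0,0,0,0.1]]' >/dev/null; python3 m.py
python3 -m pendant '[[0.0012,0,0,0,0,0.1]]' >/dev/null; python3 m.py
```

```text
turned 1.197 Tz,F [-0.263  0.443 -1.481  5.439] sd 0.023 along 0.0141 x -0.0002 t 12.4
turned 1.297 Tz,F [-0.07   0.571 -2.17   5.205] sd 0.219 along 0.0153 x -0.0003 t 12.7
turned 1.396 Tz,F [-0.07   0.106 -2.122  5.356] sd 0.180 along 0.0165 x -0.0003 t 13.0
turned 1.496 Tz,F [-0.093  0.738 -2.502  4.98 ] sd 0.231 along 0.0178 x -0.0004 t 13.3
turned 1.595 Tz,F [-0.085  0.542 -2.617  5.082] sd 0.204 along 0.0189 x -0.0004 t 13.6
```

```bash
sed -i 's/^print(/print(np.array(T)[:,0],/' m.py
python3 -m pendant '[[0.0012,-0.0001,0,0,0,0.1]]' >/dev/null; python3 m.py
python3 -m pendant '[[0.0012,-0.0002,0,0,0,0.1]]' >/dev/null; python3 m.py
python3 -m pendant '[[0.0006,-0.0001,0,0,0,0.05],[0.0006,-0.0002,0,0,0,0.05]]' >/dev/null; python3 m.py
python3 - <<'E'
from h import *
a=C["top"]["image"][170:290,225:405,::-1];a=cv2.resize(a,(540,360),interpolation=cv2.INTER_CUBIC)
b=C["side"]["image"][210:300,265:335,::-1];b=cv2.resize(b,(280,360),interpolation=cv2.INTER_CUBIC)
cv2.imwrite("pics/turn1.png",np.hstack([a[:,:520],b]))
E
```

```text
[ 0.245 -0.054 -0.243 -0.294] turned 1.695 Tz,F [-0.087  0.981 -2.732  4.948] sd 0.211 along 0.0201 x -0.0004 t 13.9
[ 0.237 -0.021 -0.29  -0.318] turned 1.795 Tz,F [-0.098  0.937 -2.922  5.417] sd 0.225 along 0.0213 x -0.0005 t 14.2
[ 0.238  0.05  -0.24  -0.2  ] turned 1.895 Tz,F [-0.038  0.685 -2.666  5.14 ] sd 0.194 along 0.0225 x -0.0005 t 14.5
```

View pics/turn1.png

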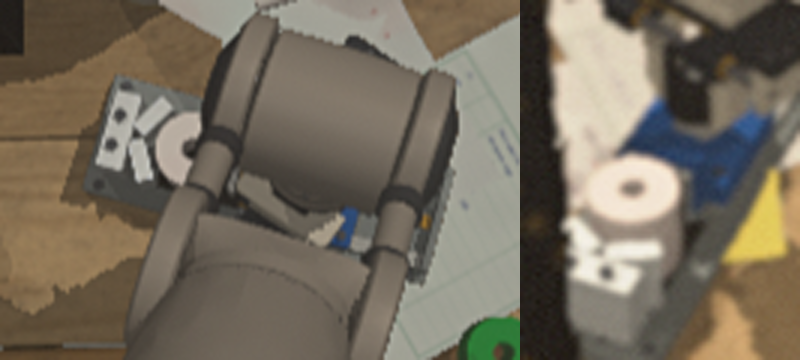

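The side part shows the roll at (635,195) close to the vee arms, upright, with the fingers on the knob. The sliding torque is steady at about 0.24 N m. I'll go on in small steps.

```bash

python3 -m pendant '[[0.00056,-0.00022,0,0,0,0.05]]' >/dev/null; python3 m.py
python3 -m pendant '[[0.00055,-0.00025,0,0,0,0.05]]' >/dev/null; python3 m.py
python3 -m pendant '[[0.00053,-0.00028,0,0,0,0.05]]' >/dev/null; python3 m.py
```

```text
[ 0.254  0.089 -0.146 -0.13 ] turned 1.945 Tz,F [ 0.017  0.66  -2.449  5.194] sd 0.165 along 0.0232 x -0.0005 t 14.9
[ 0.176  0.042 -0.15  -0.183] turned 1.995 Tz,F [-0.029  0.441 -2.768  5.741] sd 0.146 along 0.0237 x -0.0005 t 15.2
[ 0.218  0.054 -0.158 -0.211] turned 2.045 Tz,F [-0.024  0.869 -2.902  5.561] sd 0.172 along 0.0244 x -0.0005 t 15.5
```

```bash

python3 -m pendant '[[0.00052,-0.0003,0,0,0,0.05]]' >/dev/null; python3 m.py
python3 -m pendant '[[0.0005,-0.00033,0,0,0,0.05]]' >/dev/null; python3 m.py
python3 -m pendant '[[0.00048,-0.00035,0,0,0,0.05]]' >/dev/null; python3 m.py
```

```text
[ 0.287  0.05  -0.154 -0.214] turned 2.095 Tz,F [-0.008  0.441 -2.482  5.344] sd 0.197 along 0.0250 x -0.0005 t 15.8
[ 0.224  0.098 -0.154 -0.18 ] turned 2.145 Tz,F [-0.003  0.093 -2.076  5.048] sd 0.170 along 0.0256 x -0.0005 t 16.0
[ 0.244  0.11  -0.17  -0.156] turned 2.195 Tz,F [ 0.007  0.337 -2.591  5.341] sd 0.176 along 0.0262 x -0.0006 t 16.3
```

```bash

python3 -m pendant '[[0.00046,-0.00038,0,0,0,0.05]]' >/dev/null; python3 m.py
python3 -m pendant '[[0.00044,-0.0004,0,0,0,0.05]]' >/dev/null; python3 m.py
python3 - <<'E'
from h import *
a=C["top"]["image"][185:245,250:310,::-1];a=cv2.resize(a,(400,400),interpolation=cv2.INTER_CUBIC)
b=C["side"]["image"][235:295,270:330,::-1];b=cv2.resize(b,(400,400),interpolation=cv2.INTER_CUBIC)
cv2.imwrite("pics/turn2.png",np.hstack([a,b]))
E
```

```text
[ 0.187  0.033 -0.201 -0.194] turned 2.245 Tz,F [-0.044  0.8   -2.475  4.944] sd 0.163 along 0.0268 x -0.0006 t 16.6
[ 0.237  0.099 -0.146 -0.241] turned 2.295 Tz,F [-0.013  0.66  -2.043  4.837] sd 0.190 along 0.0274 x -0.0006 t 16.9
```

View pics/turn2.png

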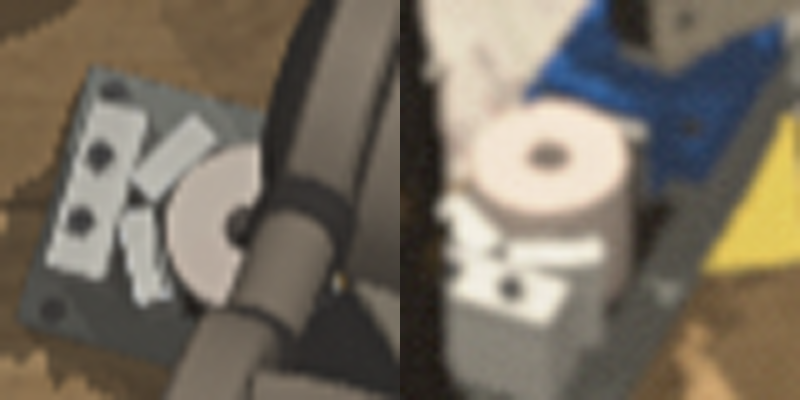

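The roll, edge at (168,235) in the left part, is now within about 1–2 mm of the vee arms. Continuing in fine steps.

```bash

python3 -m pendant '[[0.00041,-0.00044,0,0,0,0.05]]' >/dev/null; python3 m.py
python3 -m pendant '[[0.0004,-0.00045,0,0,0,0.05]]' >/dev/null; python3 m.py
```

```text
[ 0.294  0.071 -0.136 -0.147] turned 2.345 Tz,F [ 0.02   1.109 -2.359  5.085] sd 0.180 along 0.0280 x -0.0006 t 17.3
[ 0.186  0.119 -0.115 -0.186] turned 2.395 Tz,F [ 0.001  1.574 -2.319  4.965] sd 0.155 along 0.0286 x -0.0006 t 17.6
```

```bash

python3 -m pendant '[[0.00037,-0.00047,0,0,0,0.05]]' >/dev/null; python3 m.py
```

```text
[ 0.22   0.03  -0.183 -0.202] turned 2.445 Tz,F [-0.034  1.648 -2.55   4.921] sd 0.172 along 0.0292 x -0.0006 t 17.8
```

```bash

python3 -m pendant '[[0.00034,-0.00049,0,0,0,0.05]]' >/dev/null; python3 m.py
python3 -m pendant '[[0.00032,-0.00051,0,0,0,0.05]]' >/dev/null; python3 m.py
```

```text
[ 0.258  0.109 -0.1   -0.189] turned 2.495 Tz,F [ 0.019  1.42  -3.119  5.295] sd 0.175 along 0.0298 x -0.0007 t 18.1
[ 0.35   0.115 -0.058 -0.123] turned 2.545 Tz,F [ 0.071  1.976 -2.76   4.912] sd 0.183 along 0.0304 x -0.0007 t 18.4
```

```bash

python3 -m pendant '[[0.0003,-0.00052,0,0,0,0.05]]' >/dev/null; python3 m.py
```

```text
[ 0.324  0.164  0.011 -0.096] turned 2.595 Tz,F [ 0.101  1.859 -2.869  4.999] sd 0.159 along 0.0310 x -0.0007 t 18.7
```

```bash

python3 -m pendant '[[0.00008,-0.00016,0,0,0,0.015]]' >/dev/null; python3 m.py; python3 m.py
```

```text
[0.38  0.23  0.219 0.191] turned 2.609 Tz,F [ 0.255  2.583 -3.301  5.292] sd 0.073 along 0.0312 x -0.0007 t 19.0
[0.197 0.196 0.218 0.132] turned 2.609 Tz,F [ 0.186  2.244 -3.65   5.26 ] sd 0.032 along 0.0312 x -0.0007 t 19.2
```

The moving torque is 0.38 N m, about 11–12 N of squeeze. Releasing and lifting.

```bash

python3 -m pendant '[[0,0,0,0,0,0],[0,0,0,0,0,0],[0,0,0,0,0,0],[0,0,0,0,0,0],[0,0,0,0,0,0]]' 0.062 20
python3 -m pendant '[[0,0,-0.01,0,0,0],[0,0,-0.03,0,0,0],[0,0,-0.04,0,0,0],[0,0,-0.04,0,0,0],[0,0,-0.03,0,0,0],[0,0,0,0,0,0]]'
python3 d.py 0.40 -0.13 0.40 0.229
python3 - <<'E'
from h import *
a=C["top"]["image"][185:245,250:310,::-1];a=cv2.resize(a,(400,400),interpolation=cv2.INTER_CUBIC)
b=C["side"]["image"][205:295,260:350,::-1];b=cv2.resize(b,(400,400),interpolation=cv2.INTER_CUBIC)
cv2.imwrite("pics/end.png",np.hstack([a,b]))
E
```

```text
time: 19.63
tool_pos: [0.5135, -0.0904, 0.2344]
tool_rot: [-3.141, 0.001, 0.224]
contact_force: [0.7, 0.1, 0.6]
opening: 0.0611
grip_force: 0.0
time: 20.13
tool_pos: [0.5146, -0.0908, 0.3922]
tool_rot: [3.135, -0.011, 0.224]
contact_force: [0.9, 0.1, 0.1]
opening: 0.0617
grip_force: 0.0
d [-0.1203  0.0129 -0.009 ] rot [ 0.0065 -0.011  -0.0051] q [-0.3214  0.3447  1.5561  0.0002  1.228   1.0254] t 20.1333
```

View pics/end.png

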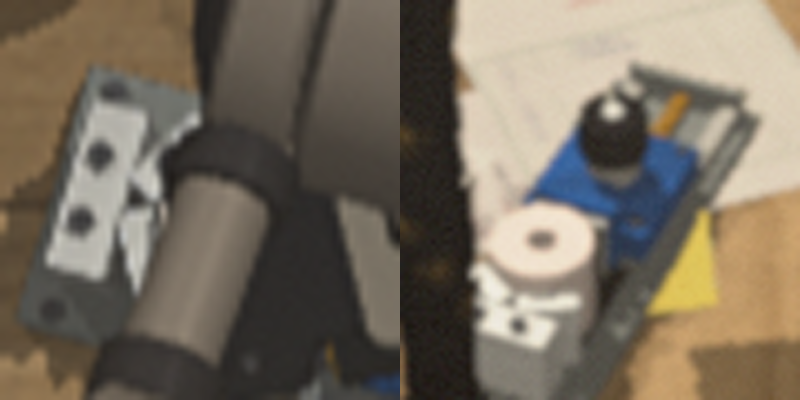

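The side part shows the roll upright in the vee at (540,255), with the pad against it. The carriage has advanced, the knob at (613,130) is free, and the gripper is clear.

```bash
python3 -m pendant '[[0,0,0,0,0,0],[0,0,0,0,0,0],[0,0,0,0,0,0]]'; python3 -c "
from cell import robot
print(robot.hand_in())"
```

```text
time: 20.48
tool_pos: [0.5135, -0.0906, 0.3834]
tool_rot: [-3.14, 0.002, 0.223]
contact_force: [-0.4, 0.5, 0.3]
opening: 0.062
grip_force: 0.0
the job is handed in; nothing more can be done
None
```

I handed the job in at 20.5 s with the roll standing upright, home in the vee, and held at an estimated 11–12 N. That figure comes from the knob torque, give or take about 2.5 N; the hand-in returned no verdict.

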